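# Cull the broken combs into the drawer

### The job

Pull the top drawer of the aluminium unit out to its stop and leave it out. Then pick out the two faulty red combs from the four in the steel tray, the one that has snapped short and the one that is bent sideways, and lay both flat inside the drawer, below its rim, setting them down rather than dropping them in. Leave the two sound combs and everything else on the ledge where they are, and do not knock the wire rack above the tray.

Things in the scene. Friction and masses are not known exactly. Their poses are not given: they have to be found in the camera images.
- comb_snapped: Red comb lying flat. Handle 62 long, 22 wide, 14 mm thick; toothed head straight on from it, 30 wide, 10 mm thick. Origin: under the handle's middle, 30 mm from its free end; x along it to the head (towards the tray's back at first), z up. FAULTY: the head has snapped off short; the whole comb is 95 mm long (x from -30 to +65 mm). 50 g or so.
- comb_bent: Red comb lying flat. Handle 62 long, 22 wide, 14 mm thick; toothed head straight on from it, 30 wide, 10 mm thick. Origin: under the handle's middle, 30 mm from its free end; x along it to the head (towards the tray's back at first), z up. FAULTY: full length, but the last 50 mm of the head (from x = 63 mm) is bent 35 degrees sideways, towards +y; the tip lies at x = 104, y = 29 mm.
- comb_sound_a: Red comb lying flat. Handle 62 long, 22 wide, 14 mm thick; toothed head straight on from it, 30 wide, 10 mm thick. Origin: under the handle's middle, 30 mm from its free end; x along it to the head (towards the tray's back at first), z up. SOUND: straight, 145 mm long (x from -30 to +115 mm). Stays where it is.
- comb_sound_b: Red comb lying flat. Handle 62 long, 22 wide, 14 mm thick; toothed head straight on from it, 30 wide, 10 mm thick. Origin: under the handle's middle, 30 mm from its free end; x along it to the head (towards the tray's back at first), z up. SOUND: straight, 145 mm long (x from -30 to +115 mm). Stays where it is.
- snapped_handle_end (a point): Free end of the snapped comb's handle, 5 mm above its underside.
- snapped_head_end (a point): Broken end of the snapped comb's head, 5 mm above its underside.
- bent_handle_end (a point): Free end of the bent comb's handle, 5 mm above its underside.
- bent_head_end (a point): Tip of the bent comb's head, 5 mm above its underside.
- tray: Fixed stainless tray, 190 deep (x), 320 mm wide (y), floor 4 mm thick, 14 mm lips at the back and sides, none at the front. Origin: on the ledge under its middle (front edge at x = -100 mm); x from its open front to its back (to the robot's right), z up. The combs lie side by side about 74 mm apart, handles to the front, handle middles near x = -55 mm.
- rack: Fixed wire rack over the tray; origin and axes as the tray's. Bars 8 mm thick along y, centres 190 mm above the ledge, at x = -65, -15, 35, 80 mm, reaching y = +-175 mm; side bars there too; posts only at the back corners. Open at the front below the bars. The bars leave no room from above: reach the handles with the tool tilted about 35 degrees, from the open front.
- drawer_unit: Fixed aluminium drawer unit, 270 mm deep (x), 260 mm wide (y), 142 mm high. Origin: under its centre; x points away from the robot, into the unit, z up; the front face is at x = -135 mm.
- top_drawer (a joint): Travel of the top drawer in m: 0 shut, 0.185 at its stop; slides along the unit's -x. A light return spring (up to 2 N) is outweighed by the 3 N friction of the slides, so the drawer stays where it is left. The latch is already thrown open.
- top_drawer_handle (a point): Middle of the top drawer's bar handle: 11 mm round bar, 120 mm long along y, 35 mm in front of the drawer's face, 119 mm above the ledge (23 mm below the unit's top). Moves with the drawer.
- top_drawer_in (a point): Centre of the top drawer's inner floor, 89 mm above the ledge; axes as the unit's; moves with the drawer. Inside 227 (x) by 228 mm (y); sides and back 30 mm high above the floor, 4 mm thick; the front panel (14 mm thick) stands 44 mm above the floor. At the stop the inside is clear of the unit from x = -113 to +53 mm.
- clipper: Black hair clipper lying on the ledge, 180 x 46 x 36 mm. Bystander.
- cup: White ceramic cup, 80 mm across, 85 mm high. Bystander.
- bottle: Amber bottle, 60 mm across, 170 mm high. Bystander.
- jar: White jar with blue cap, 70 mm across, 90 mm high. Bystander.
- hairbrush: Brush lying on the ledge, 190 mm long. Bystander.
Not all that is in view belongs to the job. Leave any purple or white look-alike of the comb_snapped alone. Leave any green look-alike of the comb_bent alone.

How it is judged (in metres and radians):
On the way:
1. the top drawer has been pulled out to its stop, with both faulty combs still out of it (value of joint top_drawer above 0.178 m and z of each of comb_snapped, comb_bent in the frame of top_drawer_in below -0.02 m), for 0.2 s.
At the end, for the whole second after the job is handed in: The top drawer stands within 10 mm of its stop; both ends of the snapped comb and of the bent comb are within the drawer's inside and below its side rims (less than 32 mm above its floor), both combs at rest and flat to within 20 degrees; the two sound combs are within 30 mm of where they started (x of snapped_handle_end in the frame of top_drawer_in between -0.113 and 0.113 m and y of snapped_handle_end in the frame of top_drawer_in between -0.114 and 0.114 m and z of snapped_handle_end in the frame of top_drawer_in between -0.004 and 0.032 m and x of snapped_head_end in the frame of top_drawer_in between -0.113 and 0.113 m and y of snapped_head_end in the frame of top_drawer_in between -0.114 and 0.114 m and z of snapped_head_end in the frame of top_drawer_in between -0.004 and 0.032 m and linear speed of each of comb_snapped, comb_bent below 0.03 m/s and angle between the z axis of each of comb_snapped, comb_bent and the z axis of top_drawer_in, either way round below 0.35 rad and x of bent_handle_end in the frame of top_drawer_in between -0.113 and 0.113 m and y of bent_handle_end in the frame of top_drawer_in between -0.114 and 0.114 m and z of bent_handle_end in the frame of top_drawer_in between -0.004 and 0.032 m and x of bent_head_end in the frame of top_drawer_in between -0.113 and 0.113 m and y of bent_head_end in the frame of top_drawer_in between -0.114 and 0.114 m and z of bent_head_end in the frame of top_drawer_in between -0.004 and 0.032 m and value of joint top_drawer above 0.175 m and distance of each of comb_sound_a, comb_sound_b from where it was at the start of the episode below 0.03 m); the robot touches nothing.
It fails at once if a sound comb moved by more than 30 mm (distance of any of comb_sound_a, comb_sound_b from where it was at the start of the episode above 0.03 m).
It fails at once if a bystander (clipper, cup, bottle, jar, brush) moved by more than 30 mm (distance of any of clipper, cup, bottle, jar, hairbrush from where it was at the start of the episode above 0.03 m).
It fails at once if the wire rack knocked with more than 20 N (contact force between the arm and rack above 20 N).
It fails at once if the wire rack knocked with more than 20 N by the fingers (contact force between the fingers and rack above 20 N).
It fails at once if a faulty comb dropped from more than 60 mm above the drawer's floor ((contact force between comb_snapped and anything else below 0.01 N and z of comb_snapped in the frame of top_drawer_in above 0.06 m) or (contact force between comb_bent and anything else below 0.01 N and z of comb_bent in the frame of top_drawer_in above 0.06 m)).
It also fails if it takes over 72 s, if anything falls off the work surface, if the arm or the gripper's body presses on something with over 40 N, if the wrist force passes 120 N, or if a joint passes its speed limit or range.

### The arm

A 7-joint arm with a two-finger parallel gripper is mounted at the origin on the work surface. World frame = base frame: x ahead of the robot, y to its left, z up, the work surface at z = 0. Lengths are in mm, angles in rad, forces in N, time in s.
With the tool pointing down it reaches from about 400 to 750 mm from the base axis. Payload 19.5 kg.
Tool frame: the origin (TCP) lies on the centre line of the jaws, within the pads' length; the fingertips stand env.finger_overhang ahead of it and the grasp point (between the pads) lies 6 mm ahead of it (env.finger_overhang is the distance from the TCP to the fingertips, in mm); z points along the fingers, y is the line along which they close (so a half turn about z gives the same grasp; the last joint's range is limited). The gripper opens to 85 mm and grips with 20 to 120 N. Pads are 22 mm wide; open, the fingers measure 114 mm over their backs; the gripper's body (76 mm by 85 mm) begins 54 mm behind the grasp point. The pads swing forward as they close: fully open they stand 13 mm farther back than shut.
Start: joints at [1.159, 0.707, -0.028, 1.485, 0.022, 0.951, -0.075], TCP at [207.814, -536.108, 256.268] pointing down, gripper open.
Joint ranges: [-2.71, 2.71], [-0.32, 2.16], [-1.57, 1.52], [0, 2.45], [-1.46, 4.6], [0, 2.02], [-2.83, 2.83]. Speed limits (rad/s): [1.89, 1.89, 2.57, 2.57, 3.01, 3.01, 3.01].

### API

Orientations are given as a 3x3 rotation matrix whose columns are the frame's x, y, z axes.
In Python, from bench import env gives the robot as it stands.
- The arm moves only by the tool carry_out, never from a script. Its argument "steps" is a list of rows, each an object with "claw": the closure, from -1 (fully open) to 1 (shut); "offset": the shift along the tool's x, y, z in mm, a list of three; "twist": the turn about the tool's z in rad. A call has 1 to 8 rows; each row is the pose to reach, as a shift and turn from the pose commanded when the call began, along the tool's axes at that moment; what a row does not reach only later rows make up. A row lasts 1/8 s, in which the tool goes at most 62.5 mm and 10.7 degrees, less where a joint would pass 70% of its speed; a pose out of reach is approached as far as the arm can. A call with a gripper value outside its range is refused whole. The fingers move at their own pace and stop on an object; "newtons" is the grip in N (left out, the last holds). Time passes only in rows, so rows that repeat a pose let the fingers close. It gives the time, the measured TCP pose, the force, the opening and the grip force at its end, in the units of the state.
- env.state(): the state, without advancing time (a new reading comes with each control period).
- env.read_camera(name): name is "side" or "top"; returns the picture (480x640x3 uint8, red, green, blue); there is no depth.
- env.get_calibration(name): a dict with "fx", "fy", "cx", "cy" (pixels), "rvec" (rotation vector, rad) and "tvec" (3), from world to camera coordinates, as OpenCV has them. Camera axes: x right, y down, z forward; pixel columns grow to the right and rows downward; lengths in mm; the calibration is good to about 2 mm. A picture is of the moment at which its call begins. get_calibration takes no time and is no camera call.
- env.finish_job(): hands the job in; it is judged then, once.
The state is a dict: "time_s": time; "q": joint angles; "qd": joint speeds; "effort": joint torques, N m; "tcp_pos": TCP position; "tool_rot": TCP orientation; "ft_force": force on the tool from outside, world axes, zero at the start; "moment": the same for the moment, N m; "gripper_width": opening from 0.0 (shut) to 1.0 (fully open); "gripper_force": force on a finger pad.
Only numpy, scipy, OpenCV 4.12 (cv2) and the standard library are available. Lean on these libraries where they do the work, as an engineer would, in place of code of your own. Each camera call takes 0.05 s, during which the arm holds its last target. There are 200 camera calls.

## Working session

There is one attempt and no reset: what is moved stays moved. The work goes in short steps, Python scripts to look and compute and a tool call to move; the robot and the scene stay as the last step left them, time stands still between calls to the robot, and variables do not carry over. Pictures are saved under pics/ and viewed, at most 12 in all, crops included, and the job is handed in when it is done.

Besides the shell and the picture viewer there is one more tool, called as a command line: name --argument value ..., lists and objects as JSON in quotes. carry_out: Moves the arm, as the interface text tells. Its arguments: {"type":"object","properties":{"steps":{"type":"array","items":{"type":"object","properties":{"claw":{"type":"number"},"offset":{"type":"array","items":{"type":"number"}},"twist":{"type":"number"}}}},"newtons":{"type":"number"}},"required":["steps"]}

```bash
ls; mkdir -p pics; python3 - <<'E'
from bench import env
import cv2,numpy as np
for n in("side","top"):
    im=env.read_camera(n); cv2.imwrite(f"pics/{n}0.png",im[:,:,::-1]); c=env.get_calibration(n)
    R=cv2.Rodrigues(np.array(c['rvec'],float))[0]; print(n,c,"cam pos",-R.T@np.array(c['tvec']).ravel())
print(env.state(),env.finger_overhang)
E
```

```text
pics
side {'fx': 534.6230503193499, 'fy': 534.6230503193499, 'cx': 318.3795446340511, 'cy': 234.91912685492412, 'rvec': array([ 2.19544741, -0.05525248,  0.03940441]), 'tvec': array([-515.87534914,  110.73759828, 1620.4220377 ])} cam pos [  438.78681185 -1274.97657256  1042.14137475]
top {'fx': 451.36015080975096, 'fy': 451.36015080975096, 'cx': 314.04853965406886, 'cy': 238.48539704047934, 'rvec': array([ 2.13326399, -2.19241078,  0.16952687]), 'tvec': array([  29.5158318 ,  523.7710519 , 1068.13891061])} cam pos [ 378.10586802   42.63341728 1127.53996638]
{'time_s': 0.1, 'q': array([ 1.15930678,  0.70700533, -0.02762617,  1.48496046,  0.02198878,
        0.95089593, -0.07547166]), 'qd': array([-0.00011968, -0.00348476, -0.00011832,  0.00023334, -0.00046911,
        0.00124644, -0.00107259]), 'effort': array([ 2.41293536e-03, -8.84290481e+01,  1.23696294e+00, -2.36453140e+01,
        1.70926354e-02,  5.05030315e-03,  6.20167768e-06]), 'tcp_pos': array([ 207.74588007, -535.92913502,  255.89252664]), 'tool_rot': array([[ 9.32393231e-01,  3.61445336e-01, -3.62670180e-04],
       [ 3.61445517e-01, -9.32392800e-01,  8.96654831e-04],
       [-1.40593580e-05, -9.67120406e-04, -9.99999532e-01]]), 'ft_force': array([ 0.14760576,  0.85441384, -0.32016128]), 'moment': array([-0.01424534, -0.01620987,  0.01323601]), 'gripper_force': 0.0, 'gripper_width': 1.003535921593098} 25.0
```

View pics/top0.png

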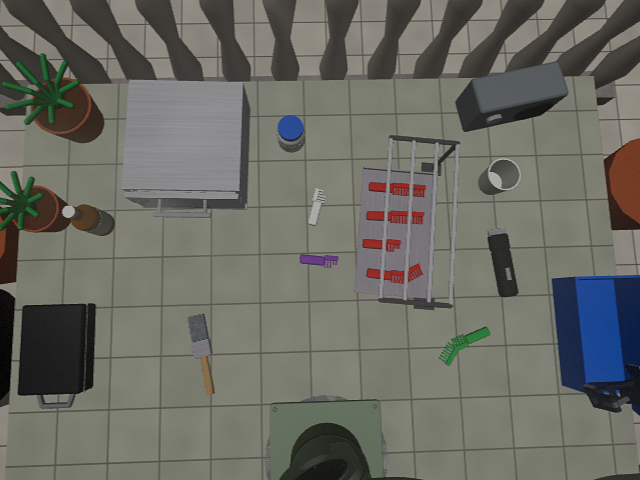

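View pics/side0.png

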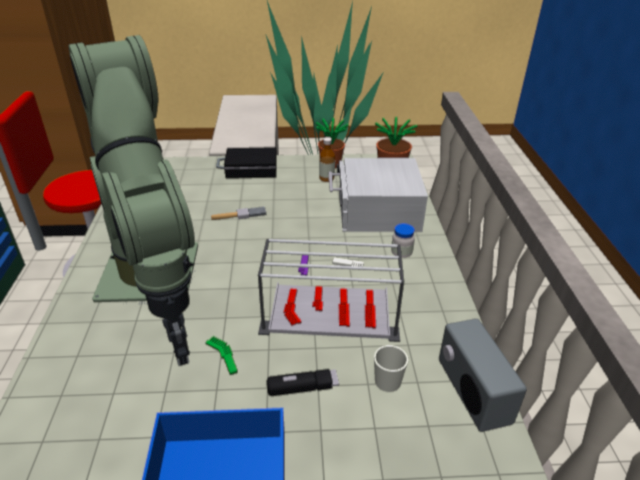

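The top view (up is +x, left is +y) shows the drawer unit at about (185,140) with its handle at (183,212). The combs have their handles to the left: sound at (397,188) and (395,216), snapped at (381,245), bent at (395,273). The side view confirms this. Next I'll measure them.

```bash
cat > h.py <<'E'
from bench import env
import cv2,numpy as np
def cam(n):
    c=env.get_calibration(n);K=np.array([[c['fx'],0,c['cx']],[0,c['fy'],c['cy']],[0,0,1.]])
    return K,np.array(c['rvec'],float),np.array(c['tvec'],float).ravel()
def plane(n,uv,z):
    K,r,t=cam(n);R=cv2.Rodrigues(r)[0];o=-R.T@t
    p=np.c_[np.reshape(uv,(-1,2)),np.ones(len(np.reshape(uv,(-1,2))))]@np.linalg.inv(K).T@R
    return o+p*((z-o[2])/p[:,2])[:,None]
def proj(n,P):
    K,r,t=cam(n);return cv2.projectPoints(np.reshape(P,(-1,3)).astype(float),r,t,K,None)[0][:,0]
def red(im):
    h=cv2.cvtColor(im,cv2.COLOR_RGB2HSV);return (((h[...,0]<8)|(h[...,0]>172))&(h[...,1]>150)&(h[...,2]>80)).astype(np.uint8)
def blobs(n,im,box,k=9):
    m=red(im);w=np.zeros_like(m);x0,y0,x1,y1=box;w[y0:y1,x0:x1]=m[y0:y1,x0:x1]
    N,L=cv2.connectedComponents(cv2.morphologyEx(w,cv2.MORPH_CLOSE,np.ones((3,k),np.uint8) if n=='top' else np.ones((k,3),np.uint8)))
    return [np.argwhere((L==i)&(w>0))[:,::-1] for i in range(1,N) if ((L==i)&(w>0)).sum()>40]
E
python3 - <<'E'
from h import *
for n,box in (("top",(350,170,450,295)),("side",(270,280,390,335))):
    im=cv2.imread(f"pics/{n}0.png")[:,:,::-1].copy()
    for b in blobs(n,im,box):
        P=plane(n,b,14 if 1 else 10)[:,:2]
        y=P[:,1]; e=P[y>y.max()-45]   # handle part
        d=np.linalg.svd(e-e.mean(0))[2][0]; 
        print(n,len(b),"yrange",y.min().round(),y.max().round(),"handle ctr",e.mean(0).round(1),"ang",np.degrees(np.arctan2(d[1],d[0])).round(1),"tip x",P[y<y.min()+8,0].mean().round())
im=cv2.imread("pics/top0.png")
a=cv2.resize(im[130:320,340:480],None,fx=4,fy=4,interpolation=2)[:600]
b=cv2.resize(im[180:230,110:260],None,fx=3,fy=3,interpolation=2)
c=np.zeros((600,800,3),np.uint8);c[:a.shape[0],:a.shape[1]]=a[:, :560];cv2.imwrite("pics/tray.png",c[:,:560])
cv2.imwrite("pics/dr.png",cv2.resize(im[70:230,110:260],None,fx=3.7,fy=3.7,interpolation=2)[:600])
E
```

```text
top 355 yrange -269.0 -128.0 handle ctr [ 656.6 -148.8] ang -94.2 tip x 648.0
top 359 yrange -262.0 -120.0 handle ctr [ 582.1 -140.1] ang -94.4 tip x 577.0
top 248 yrange -197.0 -107.0 handle ctr [ 510.8 -128.9] ang -97.3 tip x 512.0
top 357 yrange -250.0 -113.0 handle ctr [ 436.4 -131. ] ang -103.0 tip x 441.0
side 165 yrange -202.0 -106.0 handle ctr [ 508.8 -128.8] ang -96.9 tip x 507.0
side 303 yrange -255.0 -115.0 handle ctr [ 433.6 -137.3] ang -100.8 tip x 437.0
side 307 yrange -266.0 -122.0 handle ctr [ 579.3 -143.2] ang -94.0 tip x 574.0
side 311 yrange -276.0 -129.0 handle ctr [ 653.6 -150.7] ang -96.1 tip x 643.0
```

View pics/dr.png

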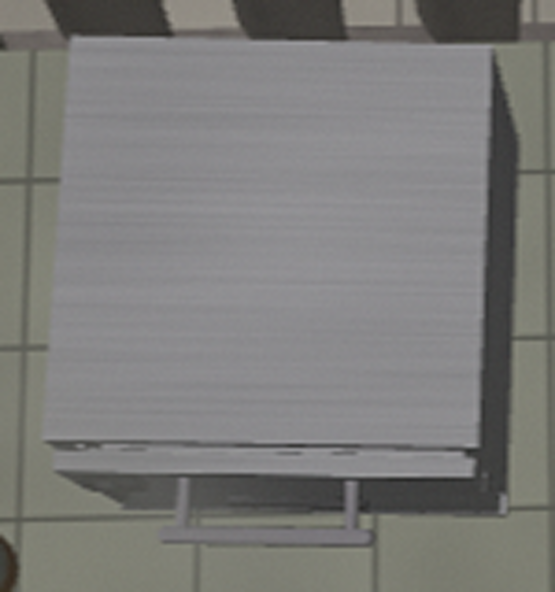

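View pics/tray.png

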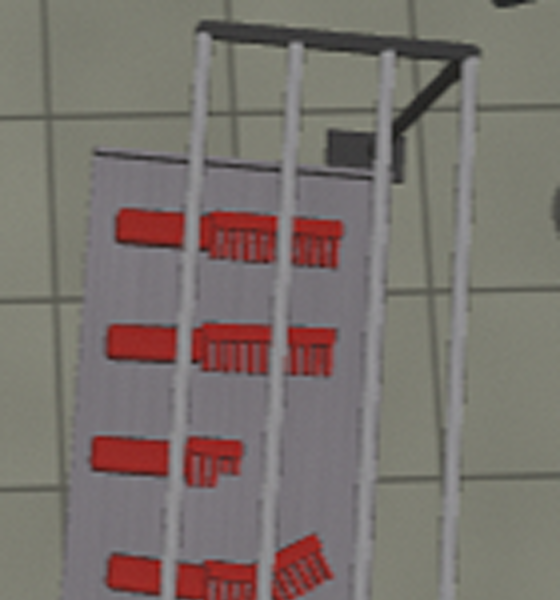

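The drawer crop shows the bar from (162,537) to (372,540). The tray crop shows the front wire running from (204,35) to (172,560), and the tray front edge from (95,152) to about (62,600).

```bash
python3 - <<'E'
from h import *
s=3.7;o=np.array([110,70]);
print("unit top front/back corners",plane("top",np.array([[45,440],[478,446],[72,38],[492,47]])/s+o,142).round(1))
print("bar",plane("top",np.array([[162,537],[372,540]])/s+o,119).round(1))
o=np.array([340,130])
print("wire",plane("top",np.array([[204,35],[172,560]])/4+o,190).round(1))
print("tray edge",plane("top",np.array([[95,152],[62,600]])/4+o,14).round(1))
print("wire ends: back bar", plane("top",np.array([[470,60],[450,560]])/4+o,190).round(1))
im=cv2.imread("pics/top0.png")[:,:,::-1].copy()
for b in blobs("top",im,(350,170,450,295)):
    m=np.zeros((480,640),np.uint8);m[b[:,1],b[:,0]]=1
    P=plane("top",b,16);P=P[P[:,1]>P[:,1].max()-45]
    print(cv2.minAreaRect(P[:,:2].astype(np.float32)))
E
```

```text
unit top front/back corners [[631.8 439.9 142. ]
 [622.1 181.5 142. ]
 [886.7 430.3 142. ]
 [876.1 171.1 142. ]]
bar [[575.5 376.9 119. ]
 [570.5 249.6 119. ]]
wire [[ 717.4 -154.1  190. ]
 [ 433.7 -122.7  190. ]]
tray edge [[ 705.1 -117.2   14. ]
 [ 421.3  -84.5   14. ]]
wire ends: back bar [[ 700.3 -298.3  190. ]
 [ 429.7 -268.4  190. ]]
((656.6016845703125, -148.54075622558594), (40.664791107177734, 20.7021427154541), 87.14705657958984)
((582.1749267578125, -139.9996337890625), (40.31901168823242, 20.454673767089844), 87.45341491699219)
((510.66937255859375, -129.1875), (45.93647003173828, 20.41691780090332), 84.08236694335938)
((436.2881164550781, -135.69515991210938), (45.53116226196289, 20.058225631713867), 84.02960968017578)
```

carry_out --steps '[{"claw":-0.5,"offset":[0,0,-60],"twist":0.18},{"claw":0,"offset":[0,0,-120],"twist":0.36},{"claw":0.4,"offset":[0,0,-180],"twist":0.36},{"claw":0.4,"offset":[0,0,-240],"twist":0.36},{"claw":0.4,"offset":[0,0,-300],"twist":0.36},{"claw":0.4,"offset":[0,0,-360],"twist":0.36},{"claw":0.4,"offset":[0,0,-420],"twist":0.36},{"claw":0.4,"offset":[0,0,-480],"twist":0.36}]'

```text
time_s: 1.1
tcp_pos: [191.5, -493.8, 620.6]
tool_rot: [[1.0, 0.009, 0.017], [0.01, -0.999, -0.047], [0.017, 0.047, -0.999]]
ft_force: [0.5, 0.5, 0.2]
gripper_width: 0.3
gripper_force: 0.0
```

carry_out --steps '[{"claw":0.4,"offset":[0,60,-60],"twist":0},{"claw":0.4,"offset":[0,120,-120],"twist":0},{"claw":0.4,"offset":[0,180,-180],"twist":0}]'

```text
time_s: 1.48
tcp_pos: [169.6, -529.8, 621.9]
tool_rot: [[0.999, 0.008, 0.033], [0.011, -0.996, -0.093], [0.032, 0.094, -0.995]]
ft_force: [-0.7, -0.1, 0.7]
gripper_width: 0.299
gripper_force: 0.0
```

```bash
python3 - <<'E'
from h import *
s=env.state();print(s['q'].round(3),s['tcp_pos'].round(1),s['tool_rot'].round(3))
E
```

```text
[ 1.154  0.575  0.205  0.45  -0.134  2.024 -0.304] [ 169.6 -529.8  621.9] [[ 0.999  0.008  0.033]
 [ 0.011 -0.996 -0.093]
 [ 0.032  0.094 -0.995]]
```

carry_out --steps '[{"claw":0.4,"offset":[0,0,0],"twist":0}]'

```text
time_s: 1.6
tcp_pos: [169.7, -529.8, 621.9]
tool_rot: [[0.999, 0.007, 0.033], [0.01, -0.996, -0.093], [0.032, 0.094, -0.995]]
ft_force: [-0.4, 0.2, -0.1]
gripper_width: 0.302
gripper_force: 0.0
```

carry_out --steps '[{"claw":0.4,"offset":[0,60,0],"twist":0},{"claw":0.4,"offset":[0,120,0],"twist":0},{"claw":0.4,"offset":[0,180,0],"twist":0},{"claw":0.4,"offset":[0,240,0],"twist":0}]'

```text
time_s: 2.1
tcp_pos: [153.6, -635.1, 560.4]
tool_rot: [[0.999, 0.007, 0.044], [0.013, -0.99, -0.138], [0.043, 0.138, -0.989]]
ft_force: [-0.1, -0.2, 0.1]
gripper_width: 0.301
gripper_force: 0.0
```

carry_out --steps '[{"claw":0.4,"offset":[0,0,60],"twist":0},{"claw":0.4,"offset":[0,0,120],"twist":0}]'

```text
time_s: 2.35
tcp_pos: [159.2, -649.2, 488.8]
tool_rot: [[0.999, 0.005, 0.048], [0.012, -0.99, -0.139], [0.046, 0.14, -0.989]]
ft_force: [0.1, -2.8, 0.6]
gripper_width: 0.302
gripper_force: 0.0
```

```bash
cat >> h.py <<'E'
def off(*targets):
    s=env.state();R=s['tool_rot'];p=s['tcp_pos']
    print("t",s['time_s'],"pos",p.round(1),"z",R[:,2].round(3),"y",R[:,1].round(3),"q",s['q'].round(2))
    for t in targets: print(t,"->",((np.array(t)-p)@R).round(0))
E
python3 -c "
from h import *
off((574,313,330),(574,313,210))"
```

```text
t 2.35 pos [ 159.2 -649.2  488.8] z [ 0.048 -0.139 -0.989] y [ 0.005 -0.99   0.14 ] q [ 1.19  0.74  0.38  0.63 -0.28  1.66 -0.15]
(574, 313, 330) -> [ 419. -973.   43.]
(574, 313, 210) -> [ 413. -989.  161.]
```

carry_out --steps '[{"claw":0.35,"offset":[24,-55,3],"twist":-0.18},{"claw":0.35,"offset":[48,-110,5],"twist":-0.36},{"claw":0.35,"offset":[72,-165,8],"twist":-0.54},{"claw":0.35,"offset":[95,-220,10],"twist":-0.72},{"claw":0.35,"offset":[119,-275,13],"twist":-0.9},{"claw":0.35,"offset":[143,-330,15],"twist":-1.08},{"claw":0.35,"offset":[166,-385,18],"twist":-1.26},{"claw":0.35,"offset":[190,-440,20],"twist":-1.44}]'

```text
time_s: 3.35
tcp_pos: [345.4, -216.9, 418.4]
tool_rot: [[0.136, 0.99, 0.048], [0.982, -0.128, -0.139], [-0.132, 0.066, -0.989]]
ft_force: [2.2, -1.4, -0.5]
gripper_width: 0.323
gripper_force: 0.0
```

```bash
python3 -c "
from h import *
off((574,313,330),(574,313,210))"
```

```text
t 3.35 pos [ 345.4 -216.9  418.4] z [ 0.048 -0.139 -0.989] y [ 0.99  -0.128  0.066] q [0.38 0.22 0.03 1.79 0.12 1.04 0.22]
(574, 313, 330) -> [563. 152.  25.]
(574, 313, 210) -> [579. 145. 143.]
```

carry_out --steps '[{"claw":0.35,"offset":[58,15,5],"twist":-0.09},{"claw":0.35,"offset":[116,30,10],"twist":-0.09},{"claw":0.35,"offset":[174,45,20],"twist":-0.09},{"claw":0.35,"offset":[232,60,30],"twist":-0.09},{"claw":0.35,"offset":[290,75,40],"twist":-0.09},{"claw":0.35,"offset":[345,90,50],"twist":-0.09},{"claw":0.35,"offset":[400,105,60],"twist":-0.09},{"claw":0.35,"offset":[455,115,70],"twist":-0.09}]'

```text
time_s: 4.35
tcp_pos: [527.4, 203.7, 296.8]
tool_rot: [[0.053, 0.997, 0.048], [0.989, -0.046, -0.139], [-0.137, 0.054, -0.989]]
ft_force: [0.5, -1.0, 0.2]
gripper_width: 0.325
gripper_force: 0.0
```

```bash
python3 -c "
from h import *
off((574,313,230),(574,313,124))"
```

```text
t 4.35 pos [527.4 203.7 296.8] z [ 0.048 -0.139 -0.989] y [ 0.997 -0.046  0.054] q [-0.45  0.66 -0.09  1.45  0.23  1.08 -0.69]
(574, 313, 230) -> [120.  38.  53.]
(574, 313, 124) -> [134.  32. 158.]
```

carry_out --steps '[{"claw":0.35,"offset":[60,19,27],"twist":0},{"claw":0.35,"offset":[120,38,53],"twist":0},{"claw":0.35,"offset":[125,36,95],"twist":0},{"claw":0.35,"offset":[127,35,105],"twist":0},{"claw":0.35,"offset":[127,35,105],"twist":0}]'

```text
time_s: 4.97
tcp_pos: [573.9, 310.7, 179.3]
tool_rot: [[0.054, 0.997, 0.048], [0.989, -0.047, -0.139], [-0.137, 0.055, -0.989]]
ft_force: [-0.6, 0.4, 1.6]
gripper_width: 0.325
gripper_force: 0.0
```

```bash
python3 - <<'E'
from h import *
off((574,313,124))
for n in("top","side"):
    im=env.read_camera(n);u,v=proj(n,(574,313,125))[0];print(u,v)
    a=im[int(v)-50:int(v)+40,int(u)-60:int(u)+60,::-1]
    globals()[n]=cv2.resize(a,None,fx=3.3,fy=3.3,interpolation=2)
cv2.imwrite("pics/h1.png",np.hstack([top,side]))
E
```

```text
t 4.975 pos [573.9 310.7 179.3] z [ 0.048 -0.139 -0.989] y [ 0.997 -0.047  0.055] q [-0.58  0.94 -0.07  1.23  0.23  1.04 -0.8 ]
(574, 313, 124) -> [10. -3. 54.]
181.60571234912055 214.62095848967306
330.4338002994904 179.9092675325446
```

View pics/h1.png

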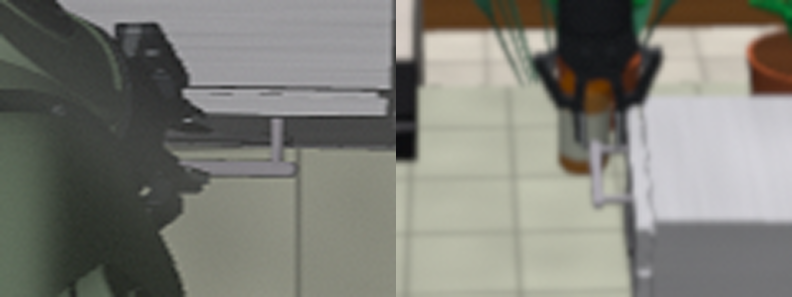

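The fingers straddle the bar: in the side crop the tips are at about 577 and 620, with the bar at 598. I'll descend and grip.

carry_out --steps '[{"claw":0.35,"offset":[3,-1,18],"twist":0},{"claw":0.35,"offset":[6,-2,36],"twist":0},{"claw":0.35,"offset":[9,-3,54],"twist":0},{"claw":0.7,"offset":[9,-3,54],"twist":0},{"claw":1,"offset":[9,-3,54],"twist":0},{"claw":1,"offset":[9,-3,54],"twist":0}]' --newtons 40

```text
time_s: 5.82
tcp_pos: [573.5, 312.5, 122.6]
tool_rot: [[0.053, 0.998, 0.046], [0.989, -0.046, -0.14], [-0.137, 0.053, -0.989]]
ft_force: [1.1, -0.8, -26.8]
gripper_width: 0.112
gripper_force: 38.6
```

```bash
python3 -c "
from h import *
s=env.state();p=s['tcp_pos'];d=np.array([-0.999,0.039,0]);off(*[p+d*k for k in (30,100,190,200)])
print(s['ft_force'],s['gripper_width'])"
```

```text
t 5.825 pos [573.5 312.5 122.6] z [ 0.046 -0.14  -0.989] y [ 0.998 -0.046  0.053] q [-0.58  1.01 -0.07  1.27  0.25  0.93 -0.82]
[543.5277274  313.69112598 122.55071679] -> [ -0. -30.  -2.]
[473.5977274  316.42112598 122.55071679] -> [  -1. -100.   -5.]
[383.6877274  319.93112598 122.55071679] -> [  -3. -190.  -10.]
[373.6977274  320.32112598 122.55071679] -> [  -3. -200.  -10.]
[  1.07346989  -0.80002155 -26.80468474] 0.11218853578881322
```

carry_out --steps '[{"claw":1,"offset":[0,-25,-1],"twist":0},{"claw":1,"offset":[0,-55,-3],"twist":0},{"claw":1,"offset":[-1,-85,-4],"twist":0},{"claw":1,"offset":[-1,-115,-6],"twist":0},{"claw":1,"offset":[-2,-145,-7],"twist":0},{"claw":1,"offset":[-2,-170,-9],"twist":0},{"claw":1,"offset":[-2,-182,-9],"twist":0},{"claw":1,"offset":[-3,-187,-10],"twist":0}]'

```text
time_s: 6.82
tcp_pos: [389.6, 320.0, 123.7]
tool_rot: [[0.055, 0.997, 0.053], [0.989, -0.047, -0.137], [-0.134, 0.06, -0.989]]
ft_force: [46.4, -1.5, -35.1]
gripper_width: 0.113
gripper_force: 41.8
```

carry_out --steps '[{"claw":1,"offset":[0,-2,0],"twist":0},{"claw":1,"offset":[0,-2,0],"twist":0}]'

```text
time_s: 7.08
tcp_pos: [389.6, 319.9, 124.4]
tool_rot: [[0.057, 0.997, 0.056], [0.99, -0.049, -0.136], [-0.133, 0.063, -0.989]]
ft_force: [34.8, -4.5, -25.6]
gripper_width: 0.109
gripper_force: 40.0
```

carry_out --steps '[{"claw":0.35,"offset":[0,0,0],"twist":0},{"claw":0.35,"offset":[0,0,0],"twist":0},{"claw":0.35,"offset":[-5,0,-30],"twist":0},{"claw":0.35,"offset":[-10,2,-70],"twist":0},{"claw":0.2,"offset":[-20,5,-130],"twist":0},{"claw":0.2,"offset":[-30,10,-190],"twist":0}]'

```text
time_s: 7.82
tcp_pos: [383.7, 316.1, 318.6]
tool_rot: [[0.053, 0.997, 0.048], [0.989, -0.046, -0.138], [-0.135, 0.055, -0.989]]
ft_force: [-0.2, 0.7, 1.4]
gripper_width: 0.396
gripper_force: 0.0
```

```bash
python3 -c "
from h import *
im=env.read_camera('side');cv2.imwrite('pics/s2.png',im[...,::-1])
off((380,-200,480),(150,-650,560))"
```

```text
t 7.875 pos [385.1 316.8 325.4] z [ 0.054 -0.132 -0.99 ] y [ 0.997 -0.047  0.061] q [-0.79  0.53 -0.06  1.6   0.18  1.08 -0.99]
(380, -200, 480) -> [-532.   29.  -85.]
(150, -650, 560) -> [-1000.  -175.  -117.]
```

View pics/s2.png

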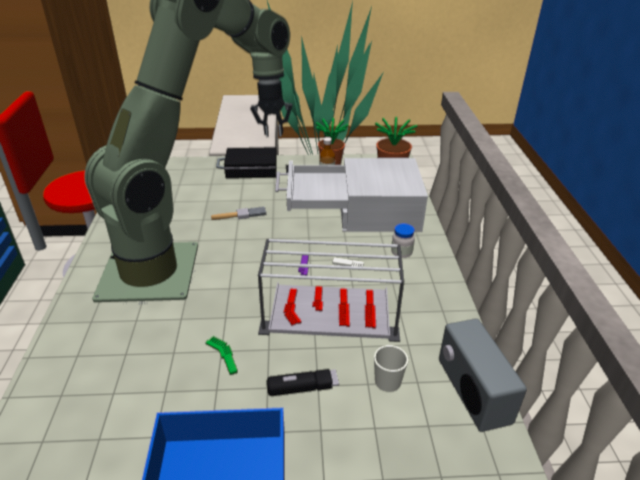

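The drawer is fully out (front at about (290,185)) and the combs are undisturbed. Next I'll travel to the -y side, where pressing against the wrist limit builds up tilt.

carry_out --steps '[{"claw":0.2,"offset":[-62,3,-10],"twist":0},{"claw":0.2,"offset":[-124,6,-20],"twist":0},{"claw":0.2,"offset":[-186,10,-30],"twist":0},{"claw":0.2,"offset":[-248,13,-40],"twist":0},{"claw":0.2,"offset":[-310,16,-50],"twist":0},{"claw":0.2,"offset":[-372,20,-60],"twist":0},{"claw":0.2,"offset":[-434,20,-70],"twist":0},{"claw":0.2,"offset":[-496,10,-80],"twist":0}]'

```text
time_s: 8.88
tcp_pos: [364.0, -162.1, 463.3]
tool_rot: [[0.053, 0.997, 0.049], [0.989, -0.046, -0.139], [-0.136, 0.056, -0.989]]
ft_force: [2.4, 0.5, -0.4]
gripper_width: 0.4
gripper_force: 0.0
```

```bash
python3 -c "
from h import *
off((200,-520,520),(-130,-540,600))"
```

```text
t 8.875 pos [ 364.  -162.1  463.3] z [ 0.049 -0.139 -0.989] y [ 0.997 -0.046  0.056] q [0.14 0.18 0.14 1.68 0.1  1.2  0.19]
(200, -520, 520) -> [-370. -144.  -14.]
(-130, -540, 600) -> [-419. -468. -107.]
```

carry_out --steps '[{"claw":0.2,"offset":[-56,-15,0],"twist":0},{"claw":0.2,"offset":[-113,-35,-5],"twist":0},{"claw":0.2,"offset":[-170,-55,-5],"twist":0},{"claw":0.2,"offset":[-226,-80,-10],"twist":0},{"claw":0.2,"offset":[-280,-105,-15],"twist":0},{"claw":0.2,"offset":[-330,-140,-20],"twist":0},{"claw":0.2,"offset":[-365,-190,-40],"twist":0},{"claw":0.2,"offset":[-390,-240,-55],"twist":0}]'

```text
time_s: 9.88
tcp_pos: [100.1, -528.0, 557.5]
tool_rot: [[0.053, 0.997, 0.048], [0.989, -0.046, -0.139], [-0.137, 0.055, -0.989]]
ft_force: [-0.7, -0.8, 0.1]
gripper_width: 0.399
gripper_force: 0.0
```

carry_out --steps '[{"claw":0.2,"offset":[-15,-60,-15],"twist":0},{"claw":0.2,"offset":[-25,-120,-30],"twist":0},{"claw":0.2,"offset":[-30,-180,-50],"twist":0},{"claw":0.2,"offset":[-35,-230,-90],"twist":0}]'

```text
time_s: 10.38
tcp_pos: [-120.1, -539.7, 627.5]
tool_rot: [[0.053, 0.998, 0.047], [0.989, -0.046, -0.139], [-0.137, 0.053, -0.989]]
ft_force: [2.4, -0.8, 0.5]
gripper_width: 0.402
gripper_force: 0.0
```

```bash
python3 -c "
from h import *
off((-130,-540,600))"
```

```text
t 10.375 pos [-120.1 -539.7  627.5] z [ 0.047 -0.139 -0.989] y [ 0.998 -0.046  0.053] q [ 1.71  0.55  0.24  0.5  -0.23  1.98  1.75]
(-130, -540, 600) -> [  3. -11.  27.]
```

carry_out --steps '[{"claw":0.2,"offset":[-40,-10,-45],"twist":0}]'

```text
time_s: 10.5
tcp_pos: [-128.2, -550.7, 641.0]
tool_rot: [[0.057, 0.998, 0.038], [0.983, -0.049, -0.179], [-0.177, 0.048, -0.983]]
ft_force: [0.8, 0.2, -0.2]
gripper_width: 0.4
gripper_force: 0.0
```

carry_out --steps '[{"claw":0.2,"offset":[-40,-10,-45],"twist":0}]'

```text
time_s: 10.62
tcp_pos: [-132.3, -556.5, 650.2]
tool_rot: [[0.056, 0.998, 0.032], [0.975, -0.047, -0.217], [-0.215, 0.043, -0.976]]
ft_force: [-0.3, 0.2, -1.0]
gripper_width: 0.395
gripper_force: 0.0
```

carry_out --steps '[{"claw":0.2,"offset":[-40,-10,-45],"twist":0}]'

```text
time_s: 10.75
tcp_pos: [-137.1, -559.2, 661.3]
tool_rot: [[0.056, 0.998, 0.024], [0.966, -0.048, -0.254], [-0.253, 0.037, -0.967]]
ft_force: [-0.0, 0.5, 0.6]
gripper_width: 0.397
gripper_force: 0.0
```

carry_out --steps '[{"claw":0.2,"offset":[-40,-10,-45],"twist":0}]'

```text
time_s: 10.88
tcp_pos: [-141.8, -560.3, 673.6]
tool_rot: [[0.056, 0.998, 0.015], [0.955, -0.049, -0.292], [-0.29, 0.031, -0.956]]
ft_force: [-0.3, 0.0, 0.1]
gripper_width: 0.396
gripper_force: 0.0
```

```bash
python3 -c "
from h import *
off((-130,-540,600))"
```

```text
t 10.875 pos [-141.8 -560.3  673.6] z [ 0.015 -0.292 -0.956] y [ 0.998 -0.049  0.031] q [ 1.78  0.58  0.17  0.25 -0.23  2.02  1.73]
(-130, -540, 600) -> [41.  9. 65.]
```

carry_out --steps '[{"claw":0.2,"offset":[-20,-5,-57],"twist":0}]'

```text
time_s: 11.0
tcp_pos: [-141.7, -542.3, 695.3]
tool_rot: [[0.057, 0.998, 0.008], [0.945, -0.051, -0.322], [-0.321, 0.026, -0.947]]
ft_force: [-0.4, -1.2, 1.5]
gripper_width: 0.398
gripper_force: 0.0
```

carry_out --steps '[{"claw":0.2,"offset":[-20,-5,-57],"twist":0}]'

```text
time_s: 11.12
tcp_pos: [-140.9, -522.2, 718.8]
tool_rot: [[0.057, 0.998, -0.0], [0.933, -0.053, -0.357], [-0.357, 0.02, -0.934]]
ft_force: [0.4, 0.1, 0.3]
gripper_width: 0.399
gripper_force: 0.0
```

carry_out --steps '[{"claw":0.2,"offset":[-20,-5,-57],"twist":0}]'

```text
time_s: 11.25
tcp_pos: [-140.1, -502.5, 739.9]
tool_rot: [[0.057, 0.998, -0.008], [0.919, -0.055, -0.39], [-0.39, 0.015, -0.921]]
ft_force: [0.2, -0.1, 0.1]
gripper_width: 0.402
gripper_force: 0.0
```

```bash
python3 -c "
from h import *
off((-130,-540,600))"
```

```text
t 11.25 pos [-140.1 -502.5  739.9] z [-0.008 -0.39  -0.921] y [ 0.998 -0.055  0.015] q [ 1.81  0.44  0.14  0.29 -0.2   2.02  1.73]
(-130, -540, 600) -> [ 21.  10. 143.]
```

23° so far; I'll continue to about 34°.

carry_out --steps '[{"claw":0.2,"offset":[-25,-5,-55],"twist":0}]'

```text
time_s: 11.38
tcp_pos: [-139.1, -486.9, 758.7]
tool_rot: [[0.056, 0.998, -0.017], [0.904, -0.058, -0.424], [-0.424, 0.009, -0.906]]
ft_force: [0.3, 0.1, 0.5]
gripper_width: 0.397
gripper_force: 0.0
```

carry_out --steps '[{"claw":0.2,"offset":[-25,-5,-55],"twist":0}]'

```text
time_s: 11.5
tcp_pos: [-138.1, -471.0, 776.5]
tool_rot: [[0.056, 0.998, -0.025], [0.888, -0.061, -0.456], [-0.456, 0.003, -0.89]]
ft_force: [0.3, 0.1, -0.4]
gripper_width: 0.402
gripper_force: 0.0
```

carry_out --steps '[{"claw":0.2,"offset":[-25,-5,-55],"twist":0}]'

```text
time_s: 11.62
tcp_pos: [-136.7, -454.1, 794.0]
tool_rot: [[0.055, 0.998, -0.033], [0.871, -0.064, -0.488], [-0.489, -0.002, -0.872]]
ft_force: [-0.4, -1.0, 0.8]
gripper_width: 0.399
gripper_force: 0.0
```

carry_out --steps '[{"claw":0.2,"offset":[-25,-5,-55],"twist":0}]'

```text
time_s: 11.75
tcp_pos: [-135.0, -436.4, 811.0]
tool_rot: [[0.053, 0.998, -0.041], [0.852, -0.067, -0.519], [-0.521, -0.008, -0.854]]
ft_force: [0.8, 0.3, -0.0]
gripper_width: 0.402
gripper_force: 0.0
```

carry_out --steps '[{"claw":0.2,"offset":[-25,-5,-55],"twist":0}]'

```text
time_s: 11.88
tcp_pos: [-133.1, -418.0, 827.3]
tool_rot: [[0.052, 0.997, -0.05], [0.833, -0.07, -0.55], [-0.552, -0.013, -0.834]]
ft_force: [0.0, -1.4, 0.5]
gripper_width: 0.4
gripper_force: 0.0
```

```bash
python3 -c "
from h import *
off((-130,-540,600))"
```

```text
t 11.875 pos [-133.1 -418.   827.3] z [-0.05  -0.55  -0.834] y [ 0.997 -0.07  -0.013] q [ 1.86  0.27  0.11  0.28 -0.21  2.02  1.74]
(-130, -540, 600) -> [ 24.  15. 256.]
```

```bash
python3 -c "
from h import *
off((120,-430,720),(330,-270,560),(480,0,400))"
```

```text
t 11.875 pos [-133.1 -418.   827.3] z [-0.05  -0.55  -0.834] y [ 0.997 -0.07  -0.013] q [ 1.86  0.27  0.11  0.28 -0.21  2.02  1.74]
(120, -430, 720) -> [ 62. 255.  84.]
(330, -270, 560) -> [295. 455. 119.]
(480, 0, 400) -> [615. 588.  96.]
```

carry_out --steps '[{"claw":0,"offset":[15,50,35],"twist":0},{"claw":0,"offset":[25,105,55],"twist":0},{"claw":0,"offset":[40,160,70],"twist":0},{"claw":0,"offset":[50,215,80],"twist":0},{"claw":0,"offset":[70,270,85],"twist":0},{"claw":0,"offset":[110,315,90],"twist":0},{"claw":0,"offset":[155,355,95],"twist":0},{"claw":0,"offset":[200,395,100],"twist":0}]'

```text
time_s: 12.88
tcp_pos: [250.0, -345.8, 639.0]
tool_rot: [[0.052, 0.997, -0.048], [0.833, -0.07, -0.549], [-0.551, -0.012, -0.835]]
ft_force: [-0.2, -2.1, 0.2]
gripper_width: 0.5
gripper_force: 0.0
```

```bash
python3 -c "
from h import *
off((330,-270,560),(480,0,400),(514,-60,120))"
```

```text
t 12.875 pos [ 250.  -345.8  639. ] z [-0.048 -0.549 -0.835] y [ 0.997 -0.07  -0.012] q [ 0.77  0.08 -0.28  1.35  0.55  1.48  0.44]
(330, -270, 560) -> [111.  75.  20.]
(480, 0, 400) -> [432. 208.  -1.]
(514, -60, 120) -> [538. 249. 264.]
```

carry_out --steps '[{"claw":0,"offset":[55,35,5],"twist":0},{"claw":0,"offset":[110,65,5],"twist":0},{"claw":0,"offset":[165,90,5],"twist":0},{"claw":0,"offset":[220,115,5],"twist":0},{"claw":0,"offset":[275,140,5],"twist":0},{"claw":0,"offset":[330,165,0],"twist":0},{"claw":-0.1,"offset":[385,190,0],"twist":0},{"claw":-0.2,"offset":[435,215,5],"twist":0}]'

```text
time_s: 13.88
tcp_pos: [486.4, -0.7, 392.8]
tool_rot: [[0.052, 0.997, -0.048], [0.834, -0.07, -0.547], [-0.549, -0.011, -0.836]]
ft_force: [1.8, -1.5, 1.4]
gripper_width: 0.602
gripper_force: 0.0
```

```bash
python3 -c "
from h import *
off((514,-30,180),(513,-85,75),(512,-114,32))"
```

```text
t 13.875 pos [486.4  -0.7 392.8] z [-0.048 -0.547 -0.836] y [ 0.997 -0.07  -0.011] q [-0.06  0.57 -0.55  1.5   0.72  1.58 -0.82]
(514, -30, 180) -> [ 94.  32. 193.]
(513, -85, 75) -> [106.  36. 310.]
(512, -114, 32) -> [105.  38. 362.]
```

carry_out --steps '[{"claw":-0.2,"offset":[30,10,50],"twist":0},{"claw":-0.2,"offset":[60,20,100],"twist":0},{"claw":-0.2,"offset":[85,30,150],"twist":0},{"claw":-0.2,"offset":[94,32,195],"twist":0},{"claw":-0.2,"offset":[100,34,240],"twist":0},{"claw":-0.2,"offset":[105,36,280],"twist":0},{"claw":-0.2,"offset":[106,36,308],"twist":0},{"claw":-0.2,"offset":[106,36,310],"twist":0}]'

```text
time_s: 14.88
tcp_pos: [511.4, -87.1, 75.2]
tool_rot: [[0.052, 0.997, -0.051], [0.834, -0.072, -0.548], [-0.55, -0.014, -0.835]]
ft_force: [0.2, 0.8, 1.2]
gripper_width: 0.601
gripper_force: 0.0
```

```bash
python3 - <<'E'
from h import *
off((512,-114,32))
im=env.read_camera("side");u,v=proj("side",(510,-125,20))[0].astype(int)
a=cv2.resize(im[v-65:v+45,u-70:u+70,::-1],None,fx=5,fy=5,interpolation=2)
tip=env.state()['tcp_pos']+env.state()['tool_rot'][:,2]*25
print(tip,(proj("side",tip)[0]-(u-70,v-65))*5)
cv2.imwrite("pics/g1.png",a)
E
```

```text
t 14.875 pos [511.4 -87.1  75.2] z [-0.051 -0.548 -0.835] y [ 0.997 -0.072 -0.014] q [ 0.01  1.03 -0.38  1.82  1.15  1.   -1.28]
(512, -114, 32) -> [ 1.  3. 51.]
[ 510.65885263 -100.02547167   55.06364274] [351.71581001 254.36114615]
```

View pics/g1.png

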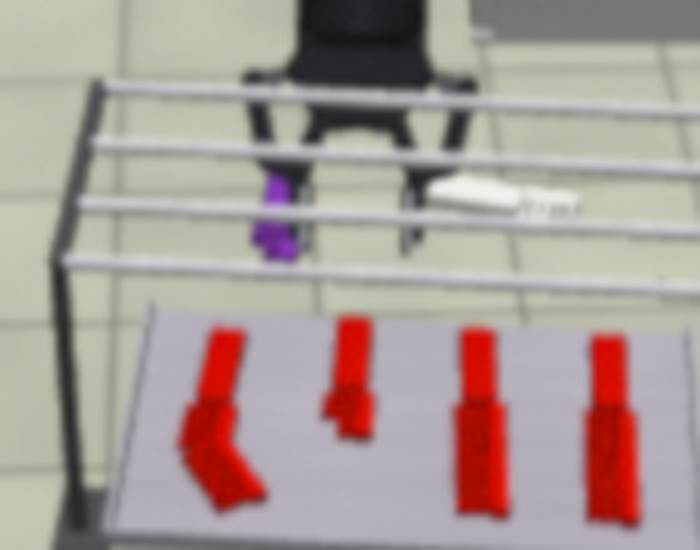

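The fingertips at (303,250) and (410,250) straddle the snapped handle's line (x≈354 px). I'll descend along the tool axis.

carry_out --steps '[{"claw":-0.2,"offset":[0,1,20],"twist":0},{"claw":-0.2,"offset":[0,2,38],"twist":0},{"claw":-0.2,"offset":[0,2,50],"twist":0},{"claw":-0.2,"offset":[0,2,52],"twist":0}]'

```text
time_s: 15.42
tcp_pos: [511.2, -115.1, 32.0]
tool_rot: [[0.052, 0.997, -0.05], [0.834, -0.071, -0.548], [-0.55, -0.013, -0.835]]
ft_force: [0.2, 0.4, 0.4]
gripper_width: 0.6
gripper_force: 0.0
```

carry_out --steps '[{"claw":0.3,"offset":[0,0,0],"twist":0},{"claw":0.8,"offset":[0,0,0],"twist":0},{"claw":1,"offset":[0,0,0],"twist":0},{"claw":1,"offset":[0,0,0],"twist":0}]' --newtons 25

```text
time_s: 15.92
tcp_pos: [511.6, -114.5, 32.8]
tool_rot: [[0.052, 0.997, -0.048], [0.834, -0.07, -0.547], [-0.549, -0.012, -0.835]]
ft_force: [-1.7, 2.1, 7.2]
gripper_width: 0.249
gripper_force: 24.8
```

```bash
python3 -c "
from h import *
p=env.state()['tcp_pos'];off(p+[0,0,15],p+[0,0,35],p+[5,55,40],p+[12,115,45],(515,60,160),(500,200,260),(488,322,260))"
```

```text
t 15.925 pos [ 511.6 -114.5   32.8] z [-0.048 -0.547 -0.835] y [ 0.997 -0.07  -0.012] q [ 0.04  1.11 -0.34  1.82  1.25  0.94 -1.34]
[ 511.56244928 -114.5233843    47.77453148] -> [ -8.  -0. -13.]
[ 511.56244928 -114.5233843    67.77453148] -> [-19.  -0. -29.]
[516.56244928 -59.5233843   72.77453148] -> [ 24.   1. -64.]
[5.23562449e+02 4.76615698e-01 7.77745315e+01] -> [  72.    3. -101.]
(515, 60, 160) -> [  76.  -10. -202.]
(500, 200, 260) -> [ 137.  -36. -361.]
(488, 322, 260) -> [ 238.  -57. -428.]
```

carry_out --steps '[{"claw":1,"offset":[-8,0,-13],"twist":0},{"claw":1,"offset":[-19,0,-29],"twist":0},{"claw":1,"offset":[5,1,-48],"twist":0},{"claw":1,"offset":[28,1,-68],"twist":0},{"claw":1,"offset":[60,2,-92],"twist":0},{"claw":1,"offset":[75,0,-130],"twist":0},{"claw":1,"offset":[75,-6,-175],"twist":0},{"claw":1,"offset":[76,-10,-202],"twist":0}]'

```text
time_s: 16.92
tcp_pos: [515.1, 61.3, 162.2]
tool_rot: [[0.051, 0.998, -0.047], [0.835, -0.069, -0.546], [-0.548, -0.011, -0.836]]
ft_force: [-0.5, -0.1, -1.1]
gripper_width: 0.252
gripper_force: 24.1
```

```bash
python3 - <<'E'
from h import *
off((500,200,240),(488,322,240),(488,322,118))
im=env.read_camera("top");
cv2.imwrite("pics/t3.png",cv2.resize(im[110:270,40:330,::-1],None,fx=2.7,fy=2.7,interpolation=2))
E
```

```text
t 16.925 pos [515.1  61.3 162.2] z [-0.047 -0.546 -0.836] y [ 0.998 -0.069 -0.011] q [-0.2   0.93 -0.48  1.64  0.88  1.26 -1.2 ]
(500, 200, 240) -> [  72.  -26. -140.]
(488, 322, 240) -> [ 174.  -46. -206.]
(488, 322, 118) -> [ 240.  -45. -104.]
```

View pics/t3.png

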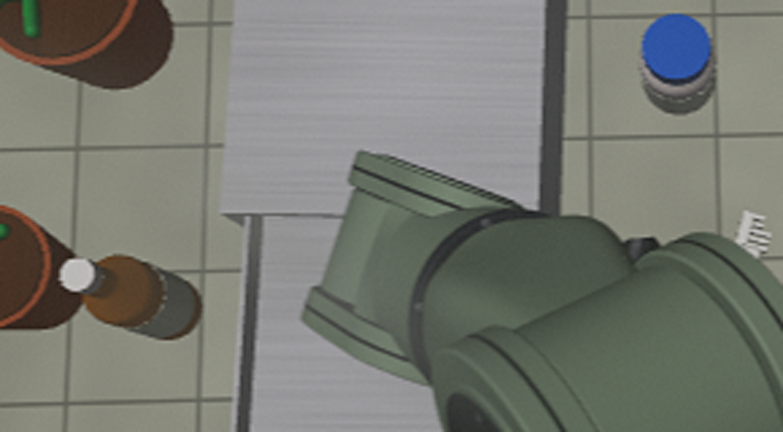

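The bottle's right edge (203,315) lies left of the drawer's left wall (250,330). The arm hides the drawer's inside.

```bash
python3 - <<'E'
from h import *
f=lambda u,v:(u/2.7+40,v/2.7+110)
print("bottle edge",plane("top",f(203,315),30),"bottle cap",plane("top",f(78,275),170),"wall",plane("top",f([250][0],330),119),"unit front left",plane("top",f(222,213),142))
E
```

```text
bottle edge [[566.66958681 499.32609544  30.        ]] bottle cap [[577.12901281 539.83107535 170.        ]] wall [[537.78605948 423.30039632 119.        ]] unit front left [[631.90097848 439.76756932 142.        ]]
```

carry_out --steps '[{"claw":1,"offset":[20,-10,-45],"twist":0},{"claw":1,"offset":[40,-18,-95],"twist":0},{"claw":1,"offset":[72,-26,-140],"twist":0},{"claw":1,"offset":[120,-36,-170],"twist":0},{"claw":1,"offset":[160,-44,-197],"twist":0},{"claw":1,"offset":[174,-46,-206],"twist":0},{"claw":1,"offset":[174,-46,-206],"twist":0}]'

```text
time_s: 17.85
tcp_pos: [487.9, 321.6, 236.8]
tool_rot: [[0.05, 0.998, -0.049], [0.834, -0.069, -0.547], [-0.549, -0.013, -0.836]]
ft_force: [-0.6, -0.6, -0.2]
gripper_width: 0.246
gripper_force: 24.3
```

```bash
python3 - <<'E'
from h import *
off((488,322,160),(488,322,123))
im=env.read_camera("side");u,v=proj("side",(500,310,150))[0].astype(int)
cv2.imwrite("pics/p1.png",cv2.resize(im[v-50:v+60,u-70:u+90,::-1],None,fx=5,fy=5,interpolation=2)); print(u-70,v-50)
E
```

```text
t 17.85 pos [487.9 321.6 236.8] z [-0.049 -0.547 -0.836] y [ 0.998 -0.069 -0.013] q [-0.62  1.01 -0.52  1.05  0.68  1.74 -1.19]
(488, 322, 160) -> [42.  1. 64.]
(488, 322, 123) -> [63.  2. 95.]
238 124
```

View pics/p1.png

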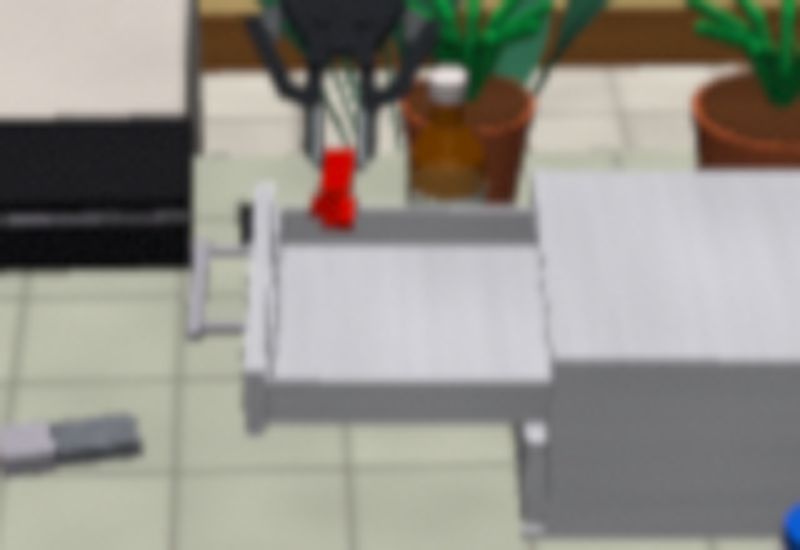

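The snapped comb is held upright above the drawer's front half. The inside runs from about column 278 at the panel to column 545 at the unit, and it is empty.

```bash
python3 - <<'E'
from h import *
f=lambda u,v:(u/5+238,v/5+124)
print(plane("side",f(278,310),89),plane("side",f(545,310),89),"near rim",plane("side",f(400,382),119),"far rim",plane("side",f(400,212),119))
off((490,319,160),(490,319,130),(490,319,120))
E
```

```text
[[447.84629145 338.29928961  89.        ]] [[634.0585178  330.69182817  89.        ]] near rim [[524.98159797 192.96012745 119.        ]] far rim [[537.3079935  421.58988327 119.        ]]
t 17.9 pos [488.4 320.5 236.9] z [-0.049 -0.547 -0.836] y [ 0.997 -0.07  -0.013] q [-0.62  1.01 -0.52  1.05  0.68  1.73 -1.19]
(490, 319, 160) -> [41.  3. 65.]
(490, 319, 130) -> [58.  3. 90.]
(490, 319, 120) -> [63.  3. 98.]
```

carry_out --steps '[{"claw":1,"offset":[20,1,32],"twist":0},{"claw":1,"offset":[41,3,65],"twist":0},{"claw":1,"offset":[55,3,86],"twist":0},{"claw":1,"offset":[61,3,95],"twist":0},{"claw":1,"offset":[63,3,98],"twist":0},{"claw":1,"offset":[63,3,98],"twist":0}]'

```text
time_s: 18.65
tcp_pos: [490.2, 319.5, 120.7]
tool_rot: [[0.052, 0.997, -0.049], [0.834, -0.071, -0.547], [-0.549, -0.012, -0.836]]
ft_force: [0.4, -0.4, 0.4]
gripper_width: 0.249
gripper_force: 24.2
```

carry_out --steps '[{"claw":1,"offset":[1,0,2],"twist":0},{"claw":1,"offset":[1,0,2],"twist":0}]'

```text
time_s: 18.9
tcp_pos: [489.9, 319.3, 117.9]
tool_rot: [[0.052, 0.997, -0.049], [0.834, -0.07, -0.547], [-0.549, -0.012, -0.835]]
ft_force: [-0.2, 0.2, -0.6]
gripper_width: 0.25
gripper_force: 24.2
```

carry_out --steps '[{"claw":1,"offset":[1,0,2],"twist":0},{"claw":1,"offset":[1,0,2],"twist":0}]'

```text
time_s: 19.15
tcp_pos: [490.1, 319.2, 116.7]
tool_rot: [[0.053, 0.997, -0.048], [0.834, -0.07, -0.547], [-0.549, -0.011, -0.835]]
ft_force: [-0.9, 2.0, 14.1]
gripper_width: 0.25
gripper_force: 24.2
```

carry_out --steps '[{"claw":0.2,"offset":[0,0,0],"twist":0},{"claw":0.1,"offset":[0,0,0],"twist":0},{"claw":0.1,"offset":[0,0,0],"twist":0},{"claw":0.1,"offset":[0,0,-20],"twist":0},{"claw":0.1,"offset":[-5,0,-60],"twist":0},{"claw":0.1,"offset":[-20,0,-115],"twist":0}]'

```text
time_s: 19.9
tcp_pos: [494.0, 365.5, 222.8]
tool_rot: [[0.05, 0.997, -0.051], [0.833, -0.07, -0.549], [-0.551, -0.015, -0.834]]
ft_force: [-0.0, 0.3, 0.9]
gripper_width: 0.448
gripper_force: 0.0
```

```bash
python3 - <<'E'
from h import *
im=env.read_camera("side")
for b in blobs("side",im,(238,124,400,230)): 
    P=plane("side",b,100);print(len(b),P.min(0).round(),P.max(0).round())
for b in blobs("side",im,(270,280,390,335)):
    P=plane("side",b,14);print("tray",P[:,:2].mean(0).round(1))
off((480,180,240),(470,30,160),(442,-60,80),(438,-86,75))
E
```

```text
71 [475. 240. 100.] [498. 325. 100.]
tray [ 430.8 -193. ]
tray [ 575.3 -200.6]
tray [ 646.6 -211.5]
t 19.95 pos [494.1 368.5 229.8] z [-0.047 -0.542 -0.839] y [ 0.998 -0.07  -0.011] q [-0.7   1.09 -0.5   0.85  0.68  1.83 -1.15]
(480, 180, 240) -> [-164.   -1.   94.]
(470, 30, 160) -> [-247.    0.  243.]
(442, -60, 80) -> [-280.  -21.  361.]
(438, -86, 75) -> [-299.  -23.  379.]
```

The snapped comb lies in the drawer. Now the bent one.

carry_out --steps '[{"claw":0,"offset":[-55,0,31],"twist":0},{"claw":0,"offset":[-109,-1,62],"twist":0},{"claw":0,"offset":[-162,-1,93],"twist":0},{"claw":0,"offset":[-190,-1,145],"twist":0},{"claw":0,"offset":[-218,-1,195],"twist":0},{"claw":-0.1,"offset":[-247,-3,243],"twist":0},{"claw":-0.2,"offset":[-262,-12,295],"twist":0},{"claw":-0.2,"offset":[-275,-21,335],"twist":0}]'

```text
time_s: 20.95
tcp_pos: [441.8, -47.4, 93.1]
tool_rot: [[0.052, 0.997, -0.051], [0.834, -0.071, -0.547], [-0.549, -0.014, -0.836]]
ft_force: [1.9, 0.1, -0.5]
gripper_width: 0.597
gripper_force: 0.0
```

```bash
python3 - <<'E'
from h import *
off((438,-88,78),(437,-120,32),(436.7,-119,33))
E
```

```text
t 20.95 pos [441.8 -47.4  93.1] z [-0.051 -0.547 -0.836] y [ 0.997 -0.071 -0.014] q [-0.09  0.97 -0.38  2.03  1.15  0.93 -1.49]
(438, -88, 78) -> [-26.  -1.  35.]
(437, -120, 32) -> [-27.   1.  91.]
(436.7, -119, 33) -> [-27.   1.  90.]
```

carry_out --steps '[{"claw":-0.2,"offset":[-13,0,17],"twist":0},{"claw":-0.2,"offset":[-26,-1,35],"twist":0},{"claw":-0.2,"offset":[-26,0,60],"twist":0},{"claw":-0.2,"offset":[-27,1,80],"twist":0},{"claw":-0.2,"offset":[-27,1,89],"twist":0},{"claw":-0.2,"offset":[-27,1,90],"twist":0}]'

```text
time_s: 21.7
tcp_pos: [437.8, -117.7, 33.6]
tool_rot: [[0.052, 0.997, -0.05], [0.834, -0.07, -0.547], [-0.55, -0.013, -0.835]]
ft_force: [-0.1, 0.5, 0.1]
gripper_width: 0.594
gripper_force: 0.0
```

carry_out --steps '[{"claw":0.3,"offset":[0,0,0],"twist":0},{"claw":0.8,"offset":[0,0,0],"twist":0},{"claw":1,"offset":[0,0,0],"twist":0},{"claw":1,"offset":[0,0,0],"twist":0}]' --newtons 35

```text
time_s: 22.2
tcp_pos: [438.2, -117.5, 34.3]
tool_rot: [[0.052, 0.997, -0.048], [0.834, -0.07, -0.548], [-0.55, -0.012, -0.835]]
ft_force: [0.0, 1.8, 7.6]
gripper_width: 0.248
gripper_force: 32.2
```

```bash
python3 -c "
from h import *
p=env.state()['tcp_pos'];off(p+[0,0,30],p+[6,60,35],p+[15,150,45],(470,60,160),(510,200,240),(538,338,240),(538,338,160))"
```

```text
t 22.2 pos [ 438.2 -117.5   34.3] z [-0.048 -0.548 -0.835] y [ 0.997 -0.07  -0.012] q [ 0.01  1.08 -0.29  2.08  1.41  0.83 -1.63]
[ 438.24453489 -117.48257099   64.2924241 ] -> [-16.  -0. -25.]
[444.24453489 -57.48257099  69.2924241 ] -> [ 31.   1. -62.]
[453.24453489  32.51742901  79.2924241 ] -> [ 101.    4. -120.]
(470, 60, 160) -> [  81.   18. -204.]
(510, 200, 240) -> [ 155.   47. -349.]
(538, 338, 240) -> [ 272.   65. -426.]
(538, 338, 160) -> [ 316.   66. -359.]
```

carry_out --steps '[{"claw":1,"offset":[-16,0,-25],"twist":0},{"claw":1,"offset":[8,0,-44],"twist":0},{"claw":1,"offset":[31,1,-62],"twist":0},{"claw":1,"offset":[66,2,-91],"twist":0},{"claw":1,"offset":[101,4,-120],"twist":0},{"claw":1,"offset":[100,10,-155],"twist":0},{"claw":1,"offset":[95,18,-204],"twist":0},{"claw":1,"offset":[110,25,-255],"twist":0}]'

```text
time_s: 23.2
tcp_pos: [481.2, 112.2, 188.1]
tool_rot: [[0.053, 0.997, -0.049], [0.834, -0.071, -0.547], [-0.549, -0.012, -0.836]]
ft_force: [0.9, -0.3, -1.1]
gripper_width: 0.246
gripper_force: 33.2
```

```bash
python3 -c "
from h import *
off((520,230,240),(545,350,235),(545,350,160))"
```

```text
t 23.2 pos [481.2 112.2 188.1] z [-0.049 -0.547 -0.836] y [ 0.997 -0.071 -0.012] q [-0.3   0.88 -0.49  1.65  0.79  1.3  -1.25]
(520, 230, 240) -> [  72.   30. -110.]
(545, 350, 235) -> [ 176.   46. -172.]
(545, 350, 160) -> [ 217.   47. -110.]
```

carry_out --steps '[{"claw":1,"offset":[30,13,-50],"twist":0},{"claw":1,"offset":[70,28,-90],"twist":0},{"claw":1,"offset":[115,37,-128],"twist":0},{"claw":1,"offset":[155,44,-160],"twist":0},{"claw":1,"offset":[176,46,-172],"twist":0},{"claw":1,"offset":[190,46,-150],"twist":0},{"claw":1,"offset":[217,47,-110],"twist":0},{"claw":1,"offset":[217,47,-110],"twist":0}]'

```text
time_s: 24.2
tcp_pos: [543.6, 349.3, 155.9]
tool_rot: [[0.049, 0.997, -0.052], [0.832, -0.069, -0.55], [-0.552, -0.016, -0.834]]
ft_force: [0.1, 0.3, 0.8]
gripper_width: 0.245
gripper_force: 33.7
```

```bash
python3 - <<'E'
from h import *
off((545,350,123),(545,350,119))
im=env.read_camera("side");u,v=proj("side",(500,310,150))[0].astype(int)
cv2.imwrite("pics/p2.png",cv2.resize(im[v-50:v+60,u-70:u+90,::-1],None,fx=5,fy=5,interpolation=2))
E
```

```text
t 24.2 pos [543.6 349.3 155.9] z [-0.052 -0.55  -0.834] y [ 0.997 -0.069 -0.016] q [-0.66  1.21 -0.46  0.76  0.73  1.76 -1.07]
(545, 350, 123) -> [19.  2. 27.]
(545, 350, 119) -> [21.  2. 30.]
```

View pics/p2.png

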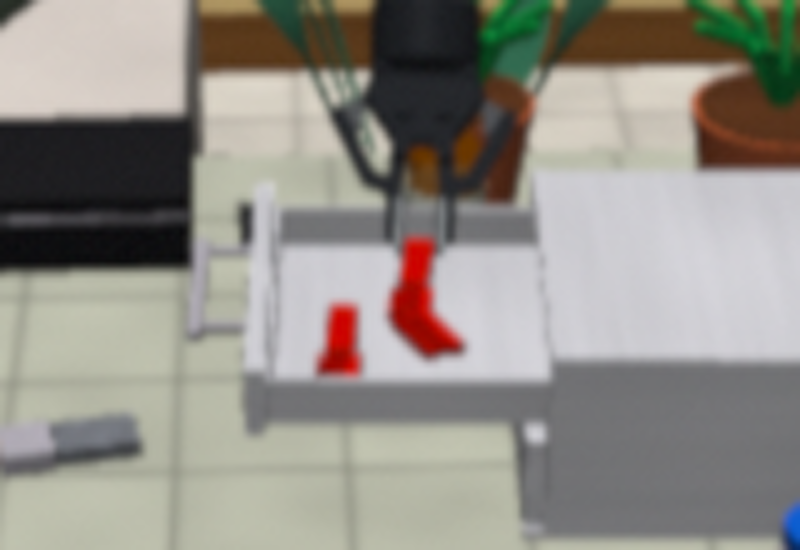

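The snapped comb lies flat at (342,340). The bent comb is held clear above free floor at (425,295). I'll lower it now.

carry_out --steps '[{"claw":1,"offset":[8,1,12],"twist":0},{"claw":1,"offset":[15,2,22],"twist":0},{"claw":1,"offset":[19,2,27],"twist":0},{"claw":1,"offset":[21,2,30],"twist":0},{"claw":1,"offset":[22,2,32],"twist":0},{"claw":1,"offset":[22,2,32],"twist":0}]'

```text
time_s: 25.0
tcp_pos: [546.3, 350.5, 119.7]
tool_rot: [[0.052, 0.997, -0.049], [0.834, -0.07, -0.547], [-0.549, -0.012, -0.836]]
ft_force: [-0.2, 1.4, 3.5]
gripper_width: 0.241
gripper_force: 34.2
```

carry_out --steps '[{"claw":1,"offset":[1,0,1],"twist":0},{"claw":0.2,"offset":[1,0,1],"twist":0},{"claw":0.1,"offset":[1,0,1],"twist":0},{"claw":0.1,"offset":[1,0,1],"twist":0},{"claw":0.1,"offset":[0,0,-20],"twist":0},{"claw":0.1,"offset":[-5,0,-60],"twist":0},{"claw":0.1,"offset":[-30,0,-115],"twist":0},{"claw":0.1,"offset":[-60,0,-165],"twist":0}]'

```text
time_s: 26.0
tcp_pos: [548.6, 384.6, 244.1]
tool_rot: [[0.048, 0.997, -0.057], [0.83, -0.072, -0.554], [-0.556, -0.02, -0.831]]
ft_force: [0.5, -1.2, -2.2]
gripper_width: 0.448
gripper_force: 0.0
```

```bash
python3 - <<'E'
from h import *
im=env.read_camera("side")
for b in blobs("side",im,(238,124,400,230)): 
    P=plane("side",b,100);print(len(b),P.min(0).round(),P.max(0).round())
for b in blobs("side",im,(270,280,390,335)):
    P=plane("side",b,14);print("tray",P[:,:2].mean(0).round(1))
s=env.state();print(s['tcp_pos'],s['ft_force'])
u,v=proj("side",(500,310,150))[0].astype(int)
cv2.imwrite("pics/p3.png",cv2.resize(im[v-50:v+60,u-70:u+90,::-1],None,fx=5,fy=5,interpolation=2))
E
```

```text
105 [525. 237. 100.] [558. 350. 100.]
68 [478. 240. 100.] [498. 325. 100.]
tray [ 575.3 -200.6]
tray [ 646.6 -211.5]
[548.61173156 382.34380782 244.32052295] [ 0.03626569 -0.37223509  0.73041986]
```

View pics/p3.png

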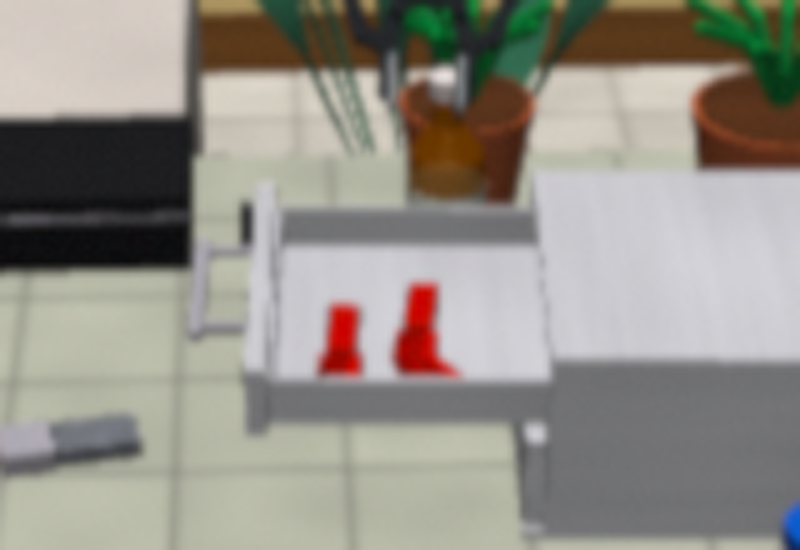

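Both faulty combs lie flat in the drawer at (342,340) and (425,330). The drawer is still out, the sound combs have not moved, and the gripper is clear. Handing in.

```bash
python3 -c "
from bench import env
print(env.finish_job())"
```

```text
the job is handed in; nothing more can be done
None
```

The drawer is out at its stop, the snapped and bent combs lie flat inside it, and the two sound combs are where they started; the job is handed in at about 26 s, with no verdict returned.

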